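Bead tins in order of size between bell and dice cup

ROBOT

A 7-joint arm with a two-finger parallel gripper is mounted at the origin on the work surface. World frame = base frame: x ahead of the robot, y to its left, z up, the work surface at z = 0. Lengths are in m, angles in degrees, forces in N, time in s.
With the tool pointing down it reaches from about 0.425 to 0.875 m from the base axis. Payload 4.7 kg.
Tool frame: the origin (TCP) lies midway between the tips of the shut fingers; the grasp point (between the pads) lies env.grip_point_offset behind it (env.grip_point_offset is the distance from the TCP to the grasp point, in m); z points along the fingers, y is the line along which they close (so a half turn about z gives the same grasp; the last joint's range is limited). The gripper opens to 87 mm and grips with 3 to 60 N. Pads are 19 mm wide; open, the fingers measure 117 mm over their backs; the gripper's body (75 mm by 190 mm) begins 51 mm behind the grasp point.
Start: joints at [66.125, 18.392, -4.016, 83.108, 1.295, 78.541, -3.26], TCP at [0.271, -0.591, 0.223] pointing down, gripper open.
Joint ranges: [-163.93, 163.93], [-17.29, 119.83], [-79.2, 71.16], [3.27, 140.29], [-89.18, 269.18], [5.43, 117.66], [-154.24, 154.24]. Speed limits (degrees/s): [147.25, 147.25, 180, 180, 180, 180, 180].

INTERFACE

Orientations are given as [roll, pitch, yaw] about the fixed x, y, z axes, in that order (R = Rz(yaw) Ry(pitch) Rx(roll)).
In Python, from cell import env gives the robot as it stands.
- The arm moves only by the shell command python3 -m creep 'ROWS' [FORCE]. ROWS is a JSON object of lists of equal length, an entry for each row: "translation": the shift along the tool's x, y, z in units of 0.08 m (1.0 is 0.08 m), a list of three; "turn": the turn, a rotation vector about the tool's x, y, z in units of 180 degrees (1.0 is 180 degrees), a list of three; "grip": the opening, from 0 (shut) to 1 (fully open). In form: {"translation": [[x, y, z], ...], "turn": [[ax, ay, az], ...], "grip": [grip, ...]}. A call has 1 to 5 rows; each row shifts and turns the commanded pose from where the row before left it, along the tool's axes as they then stand; what a row does not reach is not made up. A row lasts 1/8 s, in which the tool goes at most 62.5 mm and 10.7 degrees, less where a joint would pass 70% of its speed; a pose out of reach is approached as far as the arm can. A call with a number of a shift or a turn outside -1 to 1 is refused whole. A call with a gripper value outside its range is refused whole. The fingers move at their own pace and stop on an object; FORCE is the grip in N (left out, the last holds). Time passes only in rows, so rows that do not move let the fingers close. It gives the time, the measured TCP pose, the force, the opening and the grip force at its end, in the units of the state.
- env.get_obs(): the state, without advancing time (a new reading comes with each control period).
- env.read_camera(name): name is "side" or "top" or "wrist"; returns a dict with "frame" (480x640x3 uint8, red, green, blue), "z_map" (480x640 float32, m along the optical axis (not along the pixel's ray), 0 where there is no reading), "K" (3x3 intrinsics, pixels), "rvec" (rotation vector, rad) and "tvec" (3), from world to camera coordinates, as OpenCV has them. Camera axes: x right, y down, z forward; pixel columns grow to the right and rows downward; lengths in m; the calibration is good to about 2 mm. A picture is of the moment at which its call begins.
- env.sign_off(): hands the job in; it is judged then, once.
The state is a dict: "time_s": time; "qpos": joint angles; "joint_velocities": joint speeds; "effort": joint torques, N m; "tool_pos": TCP position; "tool_rot": TCP orientation; "force": force on the tool from outside, world axes, zero at the start; "wrist_torque": the same for the moment, N m; "grip_width": finger opening in m; "grasp_force": force on a finger pad.
Only numpy, scipy, OpenCV 4.12 (cv2) and the standard library are available. Lean on these libraries where they do the work, as an engineer would, in place of code of your own. Each camera call takes 0.05 s, during which the arm holds its last target. There are 200 camera calls.

TASK

Stand the four bead tins in order of size on the row of cork discs, one tin centred on each disc: the smallest on the disc next to the bell, then each bigger than the last, so that the tallest ends up next to the dice cup. Keep the tins upright, and leave the bell and the dice cup where they stand.

Things in the scene. Friction and masses are not known exactly. Their poses are not given: they have to be found in the camera images.
- tin_40: the smallest of four loose, closed, rigid round bead tins of plain aluminium with a knurled steel screw lid and green glass beads in the lid's window: 38 mm in diameter, 40 mm tall, straight-sided. Origin at the centre of its underside, z up the tin. Starts standing on the table on the robot's side of the strip; it may be gripped anywhere across its diameter
- tin_52: the second smallest of four loose, closed, rigid round bead tins of plain aluminium with a knurled steel screw lid and green glass beads in the lid's window: 44 mm in diameter, 52 mm tall, straight-sided. Origin at the centre of its underside, z up the tin. Starts standing on the table on the robot's side of the strip; it may be gripped anywhere across its diameter
- tin_64: the second tallest of four loose, closed, rigid round bead tins of plain aluminium with a knurled steel screw lid and green glass beads in the lid's window: 50 mm in diameter, 64 mm tall, straight-sided. Origin at the centre of its underside, z up the tin. Starts standing on the table on the robot's side of the strip; it may be gripped anywhere across its diameter
- tin_76: the tallest of four loose, closed, rigid round bead tins of plain aluminium with a knurled steel screw lid and green glass beads in the lid's window: 56 mm in diameter, 76 mm tall, straight-sided. Origin at the centre of its underside, z up the tin. Starts standing on the table on the robot's side of the strip; it may be gripped anywhere across its diameter
- disc_a: one of four identical fixed cork discs, 68 mm in diameter, 3 mm thick, in a straight row 90 mm apart centre to centre on a dark timber strip 80 mm wide, 360 mm long and 12 mm high. Origin at the centre of the disc's underside, z up; its top, on which a tin stands, is 3 mm above the origin and 15 mm above the table. The letters say nothing of the place in the row: that differs at each start. Its yaw is the strip's: its y axis runs along the row
- disc_b: one of four identical fixed cork discs, 68 mm in diameter, 3 mm thick, in a straight row 90 mm apart centre to centre on a dark timber strip 80 mm wide, 360 mm long and 12 mm high. Origin at the centre of the disc's underside, z up; its top, on which a tin stands, is 3 mm above the origin and 15 mm above the table. The letters say nothing of the place in the row: that differs at each start. Its yaw is the strip's: its y axis runs along the row
- disc_c: one of four identical fixed cork discs, 68 mm in diameter, 3 mm thick, in a straight row 90 mm apart centre to centre on a dark timber strip 80 mm wide, 360 mm long and 12 mm high. Origin at the centre of the disc's underside, z up; its top, on which a tin stands, is 3 mm above the origin and 15 mm above the table. The letters say nothing of the place in the row: that differs at each start. Its yaw is the strip's: its y axis runs along the row
- disc_d: one of four identical fixed cork discs, 68 mm in diameter, 3 mm thick, in a straight row 90 mm apart centre to centre on a dark timber strip 80 mm wide, 360 mm long and 12 mm high. Origin at the centre of the disc's underside, z up; its top, on which a tin stands, is 3 mm above the origin and 15 mm above the table. The letters say nothing of the place in the row: that differs at each start. Its yaw is the strip's: its y axis runs along the row
- bell: loose counter bell, aluminium dome on a black base 68 mm in diameter, about 54 mm tall with its small dark lever on top, 250 g. Origin at the centre of its underside. It stands on the table in line with the row just beyond one end (either end), 90 mm from the centre of the nearest disc
- dice_cup: loose, empty, stiff orange dice cup, mouth up, 70 mm in diameter at the mouth, 56 mm at the foot, 85 mm tall. Origin at the centre of its underside. It stands on the table in line with the row just beyond the other end, 90 mm from the centre of the nearest disc
Not all that is in view belongs to the job. What is shaped like the tin_40 but blue or orange is not meant.

How it is judged (in metres and radians):
At the end, for the whole second after the job is handed in: All four tins stand upright (within 6 degrees), released and at rest on the cork discs, each within 12 mm of its disc's centre, in rising order of size from the bell (smallest) to the dice cup (tallest) ((horizontal distance between tin_40 and disc_a below 0.012 m or horizontal distance between tin_40 and disc_b below 0.012 m or horizontal distance between tin_40 and disc_c below 0.012 m or horizontal distance between tin_40 and disc_d below 0.012 m) and horizontal distance between tin_40 and bell between 0.05 and 0.13 m and height (world z) of tin_40 between 0.011 and 0.019 m and angle between each of tin_40, tin_52, tin_64, tin_76's own z axis and vertical below 0.1 rad and linear speed of each of tin_40, tin_52, tin_64, tin_76 below 0.02 m/s and (horizontal distance between tin_52 and disc_a below 0.012 m or horizontal distance between tin_52 and disc_b below 0.012 m or horizontal distance between tin_52 and disc_c below 0.012 m or horizontal distance between tin_52 and disc_d below 0.012 m) and horizontal distance between tin_52 and bell between 0.14 and 0.22 m and height (world z) of tin_52 between 0.011 and 0.019 m and (horizontal distance between tin_64 and disc_a below 0.012 m or horizontal distance between tin_64 and disc_b below 0.012 m or horizontal distance between tin_64 and disc_c below 0.012 m or horizontal distance between tin_64 and disc_d below 0.012 m) and horizontal distance between tin_64 and bell between 0.23 and 0.31 m and height (world z) of tin_64 between 0.011 and 0.019 m and (horizontal distance between tin_76 and disc_a below 0.012 m or horizontal distance between tin_76 and disc_b below 0.012 m or horizontal distance between tin_76 and disc_c below 0.012 m or horizontal distance between tin_76 and disc_d below 0.012 m) and horizontal distance between tin_76 and bell between 0.32 and 0.4 m and height (world z) of tin_76 between 0.011 and 0.019 m); the robot touches nothing.
It fails at once if the bell is shifted by more than 25 mm (distance of bell from where it was at the start of the episode above 0.025 m).
It fails at once if the dice cup is shifted by more than 25 mm (distance of dice_cup from where it was at the start of the episode above 0.025 m).
It fails at once if a bead tin is tipped by more than 35 degrees (angle between any of tin_40, tin_52, tin_64, tin_76's own z axis and vertical above 0.61 rad).
It also fails if it takes over 106 s, if anything falls off the work surface, if the arm or the gripper's body presses on something with over 40 N, if the wrist force passes 120 N, or if a joint passes its speed limit or range.

## Working session

There is one attempt and no reset: what is moved stays moved. The work goes in short steps, Python scripts to look and compute and a shell command to move; the robot and the scene stay as the last step left them, time stands still between calls to the robot, and variables do not carry over. Pictures are saved under pics/ and viewed, at most 14 in all, crops included, and the job is handed in when it is done.

```bash
ls; mkdir -p pics; python3 - <<'E'
from cell import env
import cv2,numpy as np
o=env.get_obs()
print({k:np.round(v,3) for k,v in o.items()}, env.grip_point_offset)
for n in("top","side"):
    c=env.read_camera(n); np.savez(f'pics/{n}0.npz',**c)
    cv2.imwrite(f'pics/{n}0.png',c["frame"][:,:,::-1])
    print(n,c["K"].round(1).tolist(),c["rvec"],c["tvec"])
E
```

```text
pics
{'time_s': np.float64(0.0), 'qpos': array([66.124, 18.44 , -4.017, 83.176,  1.295, 78.539, -3.259]), 'joint_velocities': array([ 0.028,  0.026, -0.045,  0.078,  0.049,  0.001,  0.056]), 'effort': array([-1.0000e-03, -4.9129e+01, -4.0400e-01, -3.1253e+01, -6.4000e-02,
        4.4000e-02,  0.0000e+00]), 'tool_pos': array([ 0.271, -0.59 ,  0.221]), 'tool_rot': array([-1.7989e+02,  5.0000e-03,  2.4687e+01]), 'force': array([ 0.06 ,  0.308, -0.153]), 'wrist_torque': array([-0.058, -0.009,  0.002]), 'grasp_force': np.float64(0.0), 'grip_width': np.float64(0.087)} 0.0187
top [[465.9, 0.0, 311.2], [0.0, 465.9, 241.7], [0.0, 0.0, 1.0]] [ 2.18795731 -2.16271759  0.08042148] [-0.00562011  0.48209261  0.75508114]
side [[452.9, 0.0, 324.0], [0.0, 452.9, 230.4], [0.0, 0.0, 1.0]] [ 1.02613226 -2.36052212  1.13775396] [0.3486553  0.26355346 0.60612882]
```

View pics/top0.png

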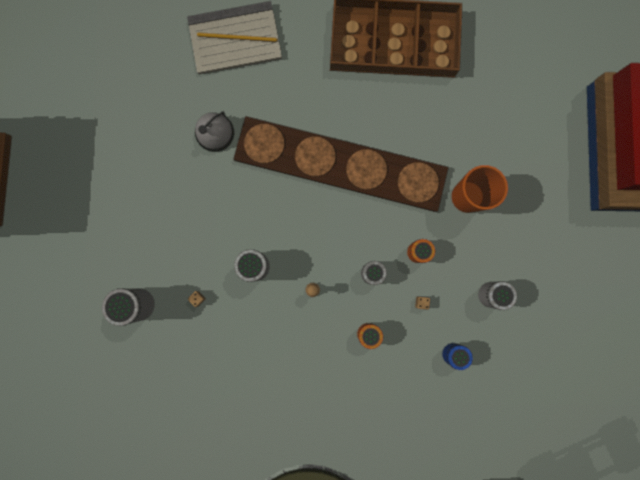

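View pics/side0.png

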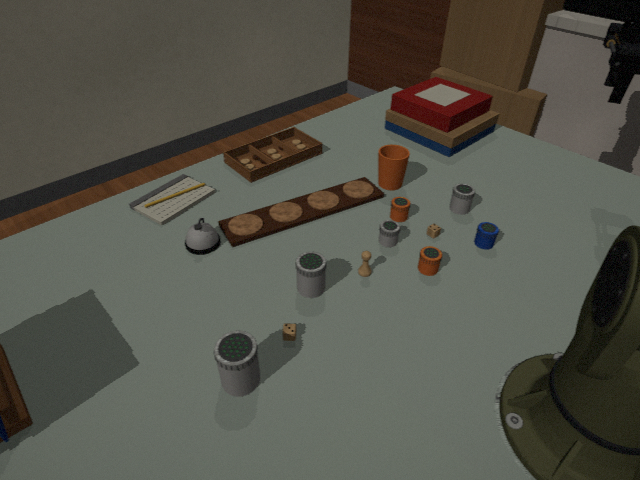

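The top view shows four plain aluminium tins at about (122,307), (251,265), (374,273) and (502,295). The other tin-shaped things are orange at (421,251) and (370,336) and blue at (459,357), so they are decoys. The bell is at (213,131) and the cup at (480,190). Next I'll measure these and make the confirming crop.

```bash
cat > h.py <<'E'
import numpy as np,cv2
from scipy.spatial.transform import Rotation as Ro
def pose(c): 
    R=cv2.Rodrigues(np.array(c["rvec"],float))[0]; return R,-R.T@np.array(c["tvec"],float).ravel()
def cast(c,uv,z):
    R,o=pose(c); d=R.T@np.linalg.inv(c["K"])@np.array([uv[0],uv[1],1.]); return o+d*(z-o[2])/d[2]
def cloud(c):
    R,o=pose(c); v,u=np.mgrid[0:480,0:640]; Z=c["z_map"].astype(float)
    d=np.stack([u,v,np.ones_like(u)],-1)@np.linalg.inv(c["K"]).T*Z[...,None]
    P=d@R+o; P[Z<=0]=np.nan; return P
E
python3 - <<'E'
from h import *
c=np.load('pics/top0.npz'); P=cloud(c); z=P[...,2]
for name,uv,h in[("t76",(122,307),.076),("t64",(251,265),.064),("t40",(374,273),.04),("t52",(502,295),.052),("bell",(213,131),.0),("cup",(480,190),.085),("or1",(421,251),.04),("or2",(370,336),.04),("blue",(459,357),.04)]:
    w=(slice(uv[1]-35,uv[1]+35),slice(uv[0]-35,uv[0]+35))
    m=np.zeros(z.shape,np.uint8); m[w]=(z[w]>max(h-.008,.012))&(z[w]<.12)
    n,l,s,ce=cv2.connectedComponentsWithStats(m)
    k=1+np.argmax(s[1:,4]); pts=np.argwhere(l==k)[:,::-1].astype(np.float32)
    (x,y),r=cv2.minEnclosingCircle(pts); zz=np.nanpercentile(z[l==k],90)
    print(name,s[k,4],(round(x,1),round(y,1)),"D",round(2*r*(pose(c)[1][2]-h)/465.9*1000,1),"z",zz.round(3),cast(c,ce[k],h or .03).round(4),cast(c,(x,y),h or .03).round(4))
hsv=cv2.cvtColor(c["frame"],cv2.COLOR_RGB2HSV)
D=[]
for uv in[(264,143),(315,156),(366,169),(418,182)]:
    w=(slice(uv[1]-30,uv[1]+30),slice(uv[0]-30,uv[0]+30)); m=np.zeros(z.shape,np.uint8)
    m[w]=(hsv[w][...,0]<22)&(hsv[w][...,2]>75)&(hsv[w][...,1]>60); m=cv2.morphologyEx(m,cv2.MORPH_OPEN,np.ones((3,3)))
    m=cv2.morphologyEx(m,cv2.MORPH_CLOSE,np.ones((5,5)))
    n,l,s,ce=cv2.connectedComponentsWithStats(m);k=1+np.argmax(s[1:,4]); 
    q=np.argwhere(l==k)[:,::-1].astype(np.float32);(x,y),r=cv2.minEnclosingCircle(q)
    p=cast(c,ce[k],.015); D.append(p); print("disc",s[k,4],ce[k].round(1),round(x,1),round(y,1),2*r*(pose(c)[1][2]-.015)/465.9,p.round(4), z[uv[1],uv[0]].round(4))
D=np.array(D);print(np.linalg.norm(np.diff(D,axis=0),axis=1), "row yaw",np.degrees(np.arctan2(*(D[0]-D[3])[[1,0]])), pose(c)[1])
f=c["frame"][190:390,80:560,::-1]; cv2.imwrite('pics/crop0.png',cv2.convertScaleAbs(cv2.resize(f,None,fx=1.66,fy=1.66),alpha=1.5))
E
```

```text
t76 1134 (120.5, 306.1) D 60.1 z 0.077 [0.3748 0.2897 0.076 ] [0.3754 0.2901 0.076 ]
t64 830 (250.3, 265.0) D 51.5 z 0.065 [0.441  0.0943 0.064 ] [0.4409 0.0944 0.064 ]
t40 463 (374.1, 272.3) D 40.1 z 0.041 [ 0.4322 -0.1024  0.04  ] [ 0.4322 -0.1021  0.04  ]
t52 676 (501.7, 295.3) D 47.9 z 0.053 [ 0.3986 -0.3015  0.052 ] [ 0.3982 -0.3011  0.052 ]
bell 1030 (214.5, 128.2) D 66.9 z 0.048 [0.6687 0.1664 0.03  ] [0.6706 0.1645 0.03  ]
cup 482 (484.5, 187.4) D 70.3 z 0.086 [ 0.5651 -0.2669  0.085 ] [ 0.5633 -0.2653  0.085 ]
or1 468 (422.5, 250.3) D 40.4 z 0.041 [ 0.4687 -0.1802  0.04  ] [ 0.4686 -0.1801  0.04  ]
or2 478 (370.4, 336.0) D 40.4 z 0.041 [ 0.3312 -0.0964  0.04  ] [ 0.331  -0.0962  0.04  ]
blue 505 (459.3, 357.1) D 42.4 z 0.041 [ 0.3001 -0.2375  0.04  ] [ 0.2998 -0.237   0.04  ]
disc 1256 [263.4 142.9] 263.5 142.9 0.06741282952090372 [0.6507 0.0835 0.015 ] 0.0143
disc 1274 [314.4 155.7] 314.5 155.9 0.06766579264109773 [ 0.6293 -0.0037  0.015 ] 0.0141
disc 1294 [365.9 168.7] 365.9 168.7 0.06814564440739174 [ 0.6078 -0.0911  0.015 ] 0.018
disc 1296 [417.6 181.8] 417.7 181.5 0.0689801675584948 [ 0.5861 -0.1785  0.015 ] 0.014
[0.08979877 0.09000908 0.08996462] row yaw 76.14348149218497 [ 0.41847881 -0.00688322  0.7920988 ]
```

View pics/crop0.png

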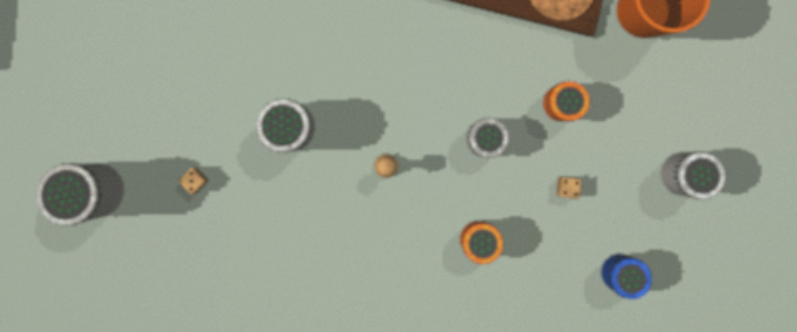

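The crop confirms it. The four grey-aluminium tins, at crop pixels (68,193), (283,125), (489,137) and (700,175), are the ones meant; their measured heights are 76, 64, 40 and 52 mm. The orange and blue tins are decoys. Bell to cup, the discs run from (0.651,0.084) to (0.586,-0.179). I'll hold tool yaw at 76.1° throughout, so the fingers close across the row, and fetch tin_52 first.

```bash
cat > go.py <<'E'
# python3 go.py X Y Z : prints the remaining shift in tool units, and the yaw turn to 76.14
import sys; from h import *; from cell import env
o=env.get_obs(); R=Ro.from_euler('xyz',o["tool_rot"],degrees=True)
Rt=Ro.from_euler('xyz',[180,0,76.14],degrees=True)
p=np.array(sys.argv[1:4],float)
print("t",round(o["time_s"],2),"pos",o["tool_pos"].round(4),"rot",o["tool_rot"].round(2),"F",o["force"].round(1),"w",round(o["grip_width"],4),"gf",round(o["grasp_force"],1))
print("shift",(R.inv().apply(p-o["tool_pos"])/.08).round(3),"turn",((R.inv()*Rt).as_rotvec()/np.pi).round(4))
E
python3 -m creep '{"translation":[[0.6,-0.2,0],[0.6,-0.2,0],[0.6,-0.2,0],[0.6,-0.2,0],[0.6,-0.2,0]],"turn":[[0,0,-0.057],[0,0,-0.057],[0,0,-0.057],[0,0,-0.057],[0,0,-0.058]],"grip":[1,1,1,1,1]}' 15
python3 go.py 0.3985 -0.3013 0.12
```

```text
time_s: 0.72
tool_pos: [0.3809, -0.369, 0.222]
tool_rot: [-180.0, -0.0, 76.6]
force: [-0.5, 0.6, 0.4]
grip_width: 0.0867
grasp_force: 0.0
t 0.72 pos [ 0.3809 -0.369   0.222 ] rot [-1.7998e+02 -4.0000e-02  7.6580e+01] F [-0.5  0.6  0.4] w 0.0867 gf 0.0
shift [0.873 0.018 1.276] turn [-0.0001 -0.0002  0.0024]
```

```bash
python3 -m creep '{"translation":[[0.3,0,0.4],[0.3,0,0.4],[0.273,0.02,0.4],[0,0,0.4],[0,0,0]],"turn":[[0,0,0.0024],[0,0,0],[0,0,0],[0,0,0],[0,0,0]],"grip":[1,1,1,1,1]}' 15 >/dev/null
python3 go.py 0.3985 -0.3013 0.015
python3 - <<'E'
from cell import env
import cv2
c=env.read_camera("wrist"); cv2.imwrite('pics/w1.png',c["frame"][:,:,::-1])
E
```

```text
t 1.35 pos [ 0.3968 -0.3022  0.0921] rot [-1.7969e+02 -1.4000e-01  7.5760e+01] F [ 0.  -0.5  0.5] w 0.0868 gf 0.0
shift [0.014 0.023 0.964] turn [-0.0017 -0.0008 -0.0021]
```

View pics/w1.png

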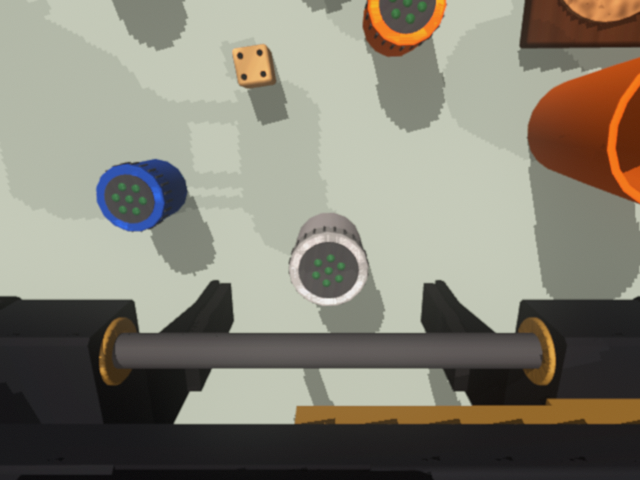

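The wrist view shows tin_52 at (329,270), midway between the fingertips at (222,300) and (433,300). I'll go straight down and grip.

```bash
python3 -m creep '{"translation":[[0.01,0.02,0.48],[0,0,0.48],[0,0,0],[0,0,0],[0,0,0]],"turn":[[0,0,0],[0,0,0],[0,0,0],[0,0,0],[0,0,0]],"grip":[1,1,0.4,0.4,0.4]}' 15 >/dev/null
python3 go.py 0.3985 -0.3013 0.015
python3 -m creep '{"translation":[[0,0,0],[0,0,0]],"turn":[[0,0,0],[0,0,0]],"grip":[0.4,0.4]}' 15 >/dev/null
python3 go.py 0.6293 -0.0037 0.15
```

```text
t 2.02 pos [ 0.4019 -0.3047  0.0199] rot [1.798e+02 1.100e-01 7.571e+01] F [ 0.4 -1.   0.5] w 0.0646 gf 0.0
shift [ 0.031 -0.052  0.062] turn [ 0.0011  0.0006 -0.0024]
t 2.27 pos [ 0.4006 -0.3037  0.0184] rot [1.7998e+02 4.0000e-02 7.5730e+01] F [-1.5  0.9 -0.3] w 0.0451 gf 0.3
shift [ 4.338  1.847 -1.647] turn [ 0.0001  0.0002 -0.0023]
```

```bash
python3 -m creep '{"translation":[[0,0,0],[0,0,0],[0,0,-0.4],[0,0,-0.6],[0,0,-0.6]],"turn":[[0,0,0],[0,0,0],[0,0,0],[0,0,0],[0,0,0]],"grip":[0.3,0.3,0.3,0.3,0.3]}' 15 >/dev/null
python3 go.py 0.6293 -0.0037 0.13
```

```text
t 2.9 pos [ 0.4002 -0.3031  0.1465] rot [-1.7996e+02 -3.0000e-02  7.5740e+01] F [ 0.6 -0.5 -1.4] w 0.0434 gf 15.0
shift [4.332 1.854 0.208] turn [-0.0002 -0.0002 -0.0022]
```

```bash
python3 -m creep '{"translation":[[0.3,0.13,0],[0.6,0.26,0],[0.6,0.26,0],[0.6,0.26,0],[0.6,0.26,0]],"turn":[[0,0,-0.0022],[0,0,0],[0,0,0],[0,0,0],[0,0,0]],"grip":[0.3,0.3,0.3,0.3,0.3]}' >/dev/null
python3 -m creep '{"translation":[[0.6,0.26,0],[0.6,0.26,0],[0.3,0.13,0],[0.1,0.04,0],[0,0,0]],"turn":[[0,0,0],[0,0,0],[0,0,0],[0,0,0],[0,0,0]],"grip":[0.3,0.3,0.3,0.3,0.3]}' >/dev/null
python3 go.py 0.6289 -0.0055 0.035
```

```text
t 4.15 pos [ 0.6272 -0.0056  0.1451] rot [-1.7994e+02  3.0000e-02  7.6130e+01] F [-0.1 -0.7 -1. ] w 0.0439 gf 15.0
shift [0.008 0.022 1.377] turn [-0.0003  0.0002 -0.    ]
```

```bash
python3 -m creep '{"translation":[[0,0.02,0.5],[0,0,0.5],[0,0,0.25],[0,0,0.1],[0,0,0]],"turn":[[0,0,0],[0,0,0],[0,0,0],[0,0,0],[0,0,0]],"grip":[0.3,0.3,0.3,0.3,0.3]}' >/dev/null
python3 go.py 0.6289 -0.0055 0.0335
```

```text
t 4.78 pos [ 0.6295 -0.0061  0.0383] rot [179.96   0.    76.09] F [-0.2  0.6 -1.2] w 0.0433 gf 15.0
shift [ 0.005 -0.009  0.06 ] turn [ 0.0002  0.     -0.0003]
```

```bash
python3 -m creep '{"translation":[[0,-0.01,0.04],[0,0,0.02],[0,0,0]],"turn":[[0,0,0],[0,0,0],[0,0,0]],"grip":[0.3,0.3,0.3]}' >/dev/null
python3 go.py 0.6289 -0.0055 0.0335
```

```text
t 5.15 pos [ 0.6287 -0.0054  0.0334] rot [179.95   0.    76.13] F [ 1.4 -0.3  0.1] w 0.0435 gf 15.0
shift [-0.     0.003 -0.002] turn [ 0.0003  0.     -0.    ]
```

```bash
python3 -m creep '{"translation":[[0,0,0],[0,0,0],[0,0,0],[0,0,0],[0,0,-0.2]],"turn":[[0,0,0],[0,0,0],[0,0,0],[0,0,0],[0,0,0]],"grip":[0.6,0.75,0.85,1,1]}' >/dev/null
python3 -m creep '{"translation":[[0,0,-0.5],[0,0,-0.5],[0,0,0]],"turn":[[0,0,0],[0,0,0],[0,0,0]],"grip":[1,1,1]}' >/dev/null
python3 go.py 0.4322 -0.1022 0.10
python3 - <<'E'
from h import *; from cell import env
c=env.read_camera("wrist"); cv2.imwrite('pics/w2.png',c["frame"][:,:,::-1])
E
```

```text
t 6.15 pos [ 0.6314 -0.005   0.1343] rot [ 1.7951e+02 -9.0000e-02  7.6130e+01] F [ 0.1  0.9 -0.3] w 0.087 gf 0.0
shift [-1.778 -2.13   0.408] turn [ 0.0027 -0.0005 -0.    ]
```

View pics/w2.png

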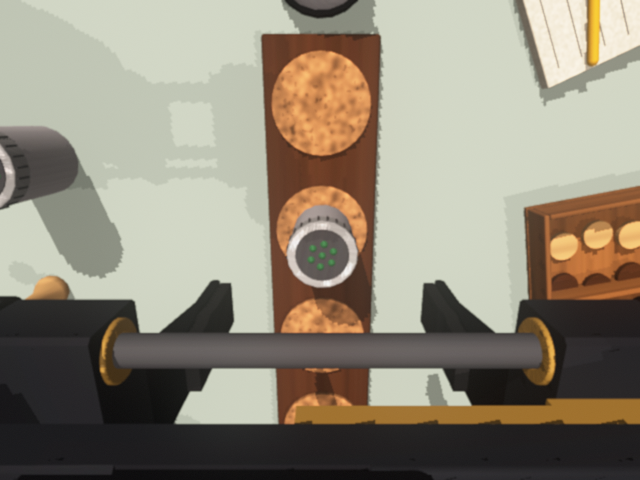

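The wrist view shows tin_52 upright and centred on the second disc, lid at (322,255). Next is tin_40.

```bash
python3 -m creep '{"translation":[[-0.3,-0.36,0],[-0.45,-0.54,0.1],[-0.45,-0.54,0.1],[-0.36,-0.42,0.1],[-0.22,-0.27,0.1]],"turn":[[0,0,0],[0,0,0],[0,0,0],[0,0,0],[0,0,0]],"grip":[1,1,1,1,1]}' >/dev/null
python3 -m creep '{"translation":[[0,0,0.1],[0,0,0]],"turn":[[0,0,0],[0,0,0]],"grip":[1,1]}' >/dev/null
python3 go.py 0.4322 -0.1022 0.010
```

```text
t 7.08 pos [ 0.4287 -0.1023  0.0883] rot [-1.7994e+02 -3.0000e-02  7.6150e+01] F [ 1.1  0.1 -0.1] w 0.0868 gf 0.0
shift [0.011 0.043 0.979] turn [-0.0003 -0.0002  0.0001]
```

```bash
python3 -m creep '{"translation":[[0.01,0.03,0.4],[0,0,0.4],[0,0,0.15],[0,0,0],[0,0,0]],"turn":[[0,0,0],[0,0,0],[0,0,0],[0,0,0],[0,0,0]],"grip":[1,1,0.6,0.25,0.25]}' >/dev/null
python3 -m creep '{"translation":[[0,0,0],[0,0,0],[0,0,0],[0,0,0]],"turn":[[0,0,0],[0,0,0],[0,0,0],[0,0,0]],"grip":[0.25,0.25,0.25,0.25]}' >/dev/null
python3 go.py 0.4322 -0.1022 0.010
```

```text
t 8.2 pos [ 0.4316 -0.1029  0.0133] rot [1.7997e+02 2.0000e-02 7.6120e+01] F [-0.5 -0.2  3.1] w 0.0375 gf 15.0
shift [0.01  0.006 0.042] turn [ 0.0002  0.0001 -0.0001]
```

```bash
python3 -m creep '{"translation":[[0,0,-0.4],[0,0,-0.6],[0,0,-0.4],[0,0,0],[0,0,0]],"turn":[[0,0,0],[0,0,0],[0,0,0],[0,0,0],[0,0,0]],"grip":[0.25,0.25,0.25,0.25,0.25]}' >/dev/null
python3 go.py 0.6505 0.0827 0.0283
```

```text
t 8.82 pos [ 0.4305 -0.1025  0.124 ] rot [-1.7991e+02  1.0000e-02  7.6130e+01] F [0.1 0.3 0.1] w 0.0376 gf 15.0
shift [2.907 2.116 1.192] turn [-0.0005  0.     -0.0001]
```

```bash
python3 -m creep '{"translation":[[0.3,0.22,0],[0.5,0.36,0],[0.5,0.36,0],[0.5,0.36,0],[0.5,0.36,0]],"turn":[[0,0,0],[0,0,0],[0,0,0],[0,0,0],[0,0,0]],"grip":[0.25,0.25,0.25,0.25,0.25]}' >/dev/null
python3 -m creep '{"translation":[[0.4,0.3,0],[0.2,0.15,0],[0,0,0],[0,0,0]],"turn":[[0,0,0],[0,0,0],[0,0,0],[0,0,0]],"grip":[0.25,0.25,0.25,0.25]}' >/dev/null
python3 go.py 0.6505 0.0827 0.0283
```

```text
t 9.95 pos [0.6496 0.0812 0.1233] rot [-1.7985e+02  9.0000e-02  7.6110e+01] F [ 0.  -0.3 -1.3] w 0.0377 gf 15.0
shift [0.022 0.01  1.188] turn [-0.0009  0.0005 -0.0002]
```

```bash
python3 -m creep '{"translation":[[0.02,0.01,0.4],[0,0,0.4],[0,0,0.25],[0,0,0.06],[0,0,0]],"turn":[[0,0,0],[0,0,0],[0,0,0],[0,0,0],[0,0,0]],"grip":[0.25,0.25,0.25,0.25,0.25]}' >/dev/null
python3 -m creep '{"translation":[[0,0,0.04],[0,0,0]],"turn":[[0,0,0],[0,0,0]],"grip":[0.25,0.25]}' >/dev/null
python3 go.py 0.6505 0.0827 0.0283
```

```text
t 10.82 pos [0.6524 0.0835 0.0336] rot [ 1.7994e+02 -1.0000e-02  7.6130e+01] F [-0.3 -0.8 -0.5] w 0.0378 gf 15.0
shift [-0.016 -0.021  0.066] turn [ 0.0003 -0.     -0.0001]
```

```bash
python3 -m creep '{"translation":[[0,-0.01,0.03],[0,0,0],[0,0,0]],"turn":[[0,0,0],[0,0,0],[0,0,0]],"grip":[0.25,0.25,0.25]}' >/dev/null
python3 go.py 0.6505 0.0827 0.0283
```

```text
t 11.2 pos [0.6512 0.0837 0.0305] rot [-1.800e+02  1.000e-02  7.613e+01] F [ 0.1  0.2 -0.6] w 0.0377 gf 15.0
shift [-0.014 -0.005  0.028] turn [-0.  0. -0.]
```

```bash
python3 -m creep '{"translation":[[-0.01,0,0.03],[0,0,0],[0,0,0]],"turn":[[0,0,0],[0,0,0],[0,0,0]],"grip":[0.25,0.25,0.25]}' >/dev/null
python3 go.py 0.6505 0.0827 0.0283
python3 -m creep '{"translation":[[0,0,0],[0,0,0],[0,0,0],[0,0,0],[0,0,-0.2]],"turn":[[0,0,0],[0,0,0],[0,0,0],[0,0,0],[0,0,0]],"grip":[0.5,0.6,0.8,1,1]}' >/dev/null
python3 -m creep '{"translation":[[0,0,-0.5],[0,0,-0.5],[0,0,0]],"turn":[[0,0,0],[0,0,0],[0,0,0]],"grip":[1,1,1]}' >/dev/null
python3 go.py 0.441 0.0943 0.11
python3 - <<'E'
from h import *; from cell import env
c=env.read_camera("wrist"); cv2.imwrite('pics/w3.png',c["frame"][:,:,::-1])
E
```

```text
t 11.57 pos [0.6513 0.0831 0.0284] rot [ 1.7997e+02 -2.0000e-02  7.6130e+01] F [-0.2 -0.2  1.4] w 0.0373 gf 15.0
shift [-0.007 -0.008  0.002] turn [ 0.0002 -0.0001 -0.    ]
t 12.57 pos [0.6539 0.0839 0.1296] rot [ 1.7954e+02 -1.6000e-01  7.6130e+01] F [-0.6  0.5  0.1] w 0.0868 gf 0.0
shift [-0.512 -2.617  0.223] turn [ 0.0026 -0.0009 -0.0001]
```

View pics/w3.png

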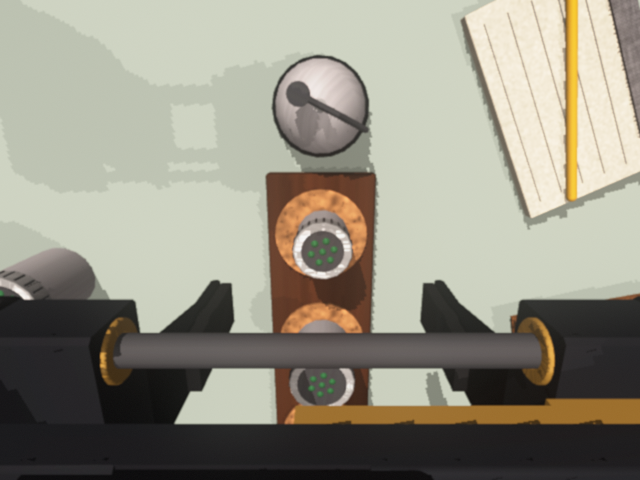

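tin_40 (lid at 322,250) stands on the disc next to the bell, and the bell at (320,105) hasn't moved. Next is tin_64.

```bash
python3 -m creep '{"translation":[[-0.06,-0.3,0],[-0.1,-0.52,0],[-0.1,-0.52,0],[-0.1,-0.52,0],[-0.09,-0.44,0]],"turn":[[0,0,0],[0,0,0],[0,0,0],[0,0,0],[0,0,0]],"grip":[1,1,1,1,1]}' >/dev/null
python3 -m creep '{"translation":[[-0.05,-0.25,0.1],[0,0,0.1],[0,0,0]],"turn":[[0,0,0],[0,0,0],[0,0,0]],"grip":[1,1,1]}' >/dev/null
python3 go.py 0.441 0.0943 0.021
```

```text
t 13.62 pos [0.4434 0.0927 0.1075] rot [-179.94    0.     76.12] F [-0.6 -0.4 -0.2] w 0.0869 gf 0.0
shift [ 0.012 -0.033  1.081] turn [-0.0003  0.     -0.0001]
```

```bash
python3 -m creep '{"translation":[[0.01,-0.03,0.4],[0,0,0.4],[0,0,0.25],[0,0,0],[0,0,0]],"turn":[[0,0,0],[0,0,0],[0,0,0],[0,0,0],[0,0,0]],"grip":[1,1,0.8,0.4,0.4]}' >/dev/null
python3 -m creep '{"translation":[[0,0,0],[0,0,0],[0,0,0],[0,0,0]],"turn":[[0,0,0],[0,0,0],[0,0,0],[0,0,0]],"grip":[0.4,0.4,0.4,0.4]}' 18 >/dev/null
python3 go.py 0.441 0.0943 0.021
python3 -m creep '{"translation":[[0,0,-0.4],[0,0,-0.6],[0,0,-0.4],[0,0,0],[0,0,0]],"turn":[[0,0,0],[0,0,0],[0,0,0],[0,0,0],[0,0,0]],"grip":[0.4,0.4,0.4,0.4,0.4]}' >/dev/null
python3 go.py 0.6078 -0.0911 0.13
```

```text
t 14.75 pos [0.4418 0.0944 0.0249] rot [179.93   0.    76.13] F [-1.9  0.6  5.9] w 0.0494 gf 18.0
shift [-0.004 -0.01   0.049] turn [ 0.0004  0.     -0.0001]
t 15.38 pos [0.4403 0.0939 0.135 ] rot [-1.7992e+02  6.0000e-02  7.6120e+01] F [ 0.3  0.7 -2. ] w 0.0496 gf 18.0
shift [-1.742  2.587  0.06 ] turn [-0.0005  0.0003 -0.0001]
```

```bash
python3 -m creep '{"translation":[[-0.2,0.3,0],[-0.35,0.52,0],[-0.35,0.52,0],[-0.35,0.52,0],[-0.3,0.45,0]],"turn":[[0,0,0],[0,0,0],[0,0,0],[0,0,0],[0,0,0]],"grip":[0.4,0.4,0.4,0.4,0.4]}' >/dev/null
python3 -m creep '{"translation":[[-0.19,0.28,0],[0,0,0],[0,0,0]],"turn":[[0,0,0],[0,0,0],[0,0,0]],"grip":[0.4,0.4,0.4]}' >/dev/null
python3 go.py 0.6078 -0.0911 0.0399
```

```text
t 16.38 pos [ 0.6077 -0.0892  0.1342] rot [-1.7979e+02 -4.0000e-02  7.6190e+01] F [-0.3  0.3 -1.7] w 0.0491 gf 18.0
shift [-0.023  0.011  1.179] turn [-0.0012 -0.0002  0.0003]
```

```bash
python3 -m creep '{"translation":[[-0.02,0,0.4],[0,0,0.4],[0,0,0.25],[0,0,0.08],[0,0,0]],"turn":[[0,0,0],[0,0,0],[0,0,0],[0,0,0],[0,0,0]],"grip":[0.4,0.4,0.4,0.4,0.4]}' >/dev/null
python3 -m creep '{"translation":[[0,0,0],[0,0,0]],"turn":[[0,0,0],[0,0,0]],"grip":[0.4,0.4]}' >/dev/null
python3 go.py 0.6078 -0.0911 0.0399
```

```text
t 17.25 pos [ 0.6094 -0.0922  0.0468] rot [179.9    0.    76.12] F [-0.2 -0.1 -1.4] w 0.0494 gf 18.0
shift [ 0.009 -0.023  0.086] turn [ 0.0006  0.     -0.0001]
```

```bash
python3 -m creep '{"translation":[[0.01,-0.01,0.05],[0,0,0.02],[0,0,0],[0,0,0]],"turn":[[0,0,0],[0,0,0],[0,0,0],[0,0,0]],"grip":[0.4,0.4,0.4,0.4]}' >/dev/null
python3 go.py 0.6078 -0.0911 0.0399
```

```text
t 17.75 pos [ 0.608  -0.0911  0.0401] rot [-179.99    0.     76.13] F [ 0.3  0.2 -1.4] w 0.0501 gf 18.0
shift [-0.001 -0.002  0.002] turn [-0.      0.     -0.0001]
```

```bash
python3 -m creep '{"translation":[[0,0,0.01],[0,0,0.01],[0,0,0]],"turn":[[0,0,0],[0,0,0],[0,0,0]],"grip":[0.4,0.4,0.4]}' >/dev/null
python3 go.py 0.6078 -0.0911 0.0399
python3 -m creep '{"translation":[[0,0,0],[0,0,0],[0,0,0],[0,0,0],[0,0,-0.2]],"turn":[[0,0,0],[0,0,0],[0,0,0],[0,0,0],[0,0,0]],"grip":[0.65,0.75,0.85,1,1]}' >/dev/null
python3 -m creep '{"translation":[[0,0,-0.5],[0,0,-0.5],[0,0,0]],"turn":[[0,0,0],[0,0,0],[0,0,0]],"grip":[1,1,1]}' >/dev/null
python3 go.py 0.375 0.2898 0.13
python3 - <<'E'
from h import *; from cell import env
c=env.read_camera("wrist"); cv2.imwrite('pics/w4.png',c["frame"][:,:,::-1])
E
```

```text
t 18.12 pos [ 0.6081 -0.0911  0.04  ] rot [1.800e+02 4.000e-02 7.612e+01] F [-4.1  0.2  7.9] w 0.0496 gf 18.0
shift [-0.001 -0.004  0.002] turn [ 0.      0.0002 -0.0001]
t 19.12 pos [ 0.6111 -0.091   0.1397] rot [ 1.7952e+02 -1.0000e-02  7.6130e+01] F [ 0.6  0.2 -0.4] w 0.0869 gf 0.0
shift [ 3.914 -4.006  0.088] turn [ 0.0027 -0.0001 -0.    ]
```

View pics/w4.png

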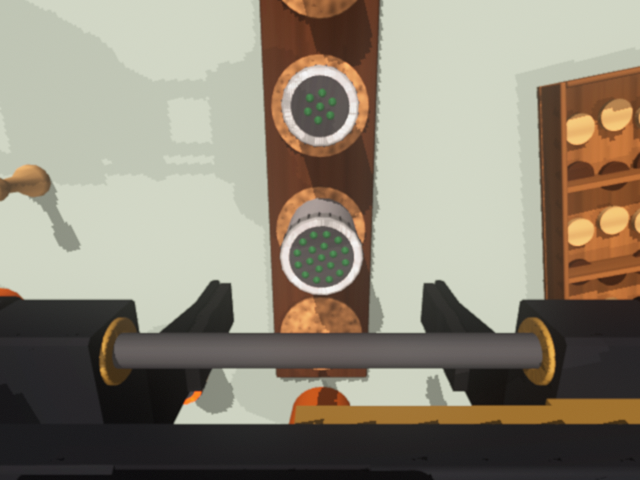

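tin_64 (lid at 321,257) is centred on the third disc. Last is tin_76.

```bash
python3 -m creep '{"translation":[[0.3,-0.3,0],[0.46,-0.47,0],[0.46,-0.47,0],[0.46,-0.47,0],[0.46,-0.47,0]],"turn":[[0,0,0],[0,0,0],[0,0,0],[0,0,0],[0,0,0]],"grip":[1,1,1,1,1]}' >/dev/null
python3 -m creep '{"translation":[[0.46,-0.47,0],[0.46,-0.47,0],[0.46,-0.47,0],[0.3,-0.3,0],[0.1,-0.1,0]],"turn":[[0,0,0],[0,0,0],[0,0,0],[0,0,0],[0,0,0]],"grip":[1,1,1,1,1]}' >/dev/null
python3 -m creep '{"translation":[[0,0,0],[0,0,0]],"turn":[[0,0,0],[0,0,0]],"grip":[1,1]}' >/dev/null
python3 go.py 0.375 0.2898 0.03
python3 - <<'E'
from h import *; from cell import env
c=env.read_camera("wrist"); cv2.imwrite('pics/w5.png',c["frame"][:,:,::-1])
E
```

```text
t 20.68 pos [0.3743 0.2882 0.1342] rot [-1.7999e+02  5.0000e-02  7.5980e+01] F [ 0.5 -0.4  0.4] w 0.0869 gf 0.0
shift [0.023 0.003 1.302] turn [-0.0001  0.0003 -0.0009]
```

View pics/w5.png

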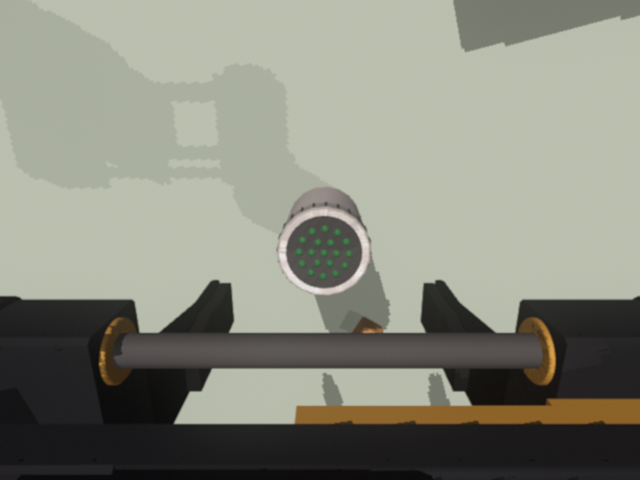

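tin_76 (lid at 323,250) sits between the fingers. I'll descend and grip.

```bash
python3 -m creep '{"translation":[[0.02,0,0.4],[0,0,0.5],[0,0,0.35],[0,0,0.05],[0,0,0]],"turn":[[0,0,0],[0,0,0],[0,0,0],[0,0,0],[0,0,0]],"grip":[1,1,1,0.5,0.5]}' >/dev/null
python3 -m creep '{"translation":[[0,0,0],[0,0,0],[0,0,0],[0,0,0]],"turn":[[0,0,0],[0,0,0],[0,0,0],[0,0,0]],"grip":[0.5,0.5,0.5,0.5]}' 22 >/dev/null
python3 go.py 0.375 0.2898 0.03
python3 -m creep '{"translation":[[0,0,-0.4],[0,0,-0.6],[0,0,-0.4],[0,0,-0.1],[0,0,0]],"turn":[[0,0,0],[0,0,0],[0,0,0],[0,0,0],[0,0,0]],"grip":[0.5,0.5,0.5,0.5,0.5]}' >/dev/null
python3 go.py 0.5861 -0.1785 0.148
```

```text
t 21.85 pos [0.3743 0.2918 0.0315] rot [ 1.7993e+02 -2.0000e-02  7.6120e+01] F [-0.9 -1.7  6.5] w 0.0556 gf 22.0
shift [-0.023  0.015  0.019] turn [ 0.0004 -0.0001 -0.0001]
t 22.48 pos [0.3735 0.2908 0.1498] rot [1.800e+02 7.000e-02 7.611e+01] F [-0.3 -0.6 -3.8] w 0.0558 gf 22.0
shift [-5.057  3.988  0.028] turn [ 0.      0.0004 -0.0002]
```

```bash
python3 -m creep '{"translation":[[-0.3,0.24,0],[-0.5,0.4,0],[-0.5,0.4,0],[-0.5,0.4,0],[-0.5,0.4,0]],"turn":[[0,0,0],[0,0,0],[0,0,0],[0,0,0],[0,0,0]],"grip":[0.5,0.5,0.5,0.5,0.5]}' >/dev/null
python3 -m creep '{"translation":[[-0.5,0.4,0],[-0.5,0.4,0],[-0.5,0.4,0],[-0.5,0.4,0],[-0.4,0.3,0]],"turn":[[0,0,0],[0,0,0],[0,0,0],[0,0,0],[0,0,0]],"grip":[0.5,0.5,0.5,0.5,0.5]}' >/dev/null
python3 -m creep '{"translation":[[-0.3,0.22,0],[-0.04,0.03,0],[0,0,0],[0,0,0]],"turn":[[0,0,0],[0,0,0],[0,0,0],[0,0,0]],"grip":[0.5,0.5,0.5,0.5]}' >/dev/null
python3 go.py 0.5865 -0.1768 0.0465
```

```text
t 24.23 pos [ 0.5864 -0.1746  0.1497] rot [-1.799e+02 -4.000e-02  7.626e+01] F [ 0.2  0.5 -3.6] w 0.0555 gf 22.0
shift [-0.028  0.01   1.29 ] turn [-0.0005 -0.0002  0.0007]
```

```bash
python3 -m creep '{"translation":[[-0.03,0,0.4],[0,0,0.4],[0,0,0.3],[0,0,0.12],[0,0,0]],"turn":[[0,0,0.0007],[0,0,0],[0,0,0],[0,0,0],[0,0,0]],"grip":[0.5,0.5,0.5,0.5,0.5]}' >/dev/null
python3 -m creep '{"translation":[[0,0,0],[0,0,0]],"turn":[[0,0,0],[0,0,0]],"grip":[0.5,0.5]}' >/dev/null
python3 go.py 0.5865 -0.1768 0.0465
```

```text
t 25.1 pos [ 0.5872 -0.1791  0.0542] rot [1.7988e+02 2.0000e-02 7.6000e+01] F [-0.4 -0.5 -2. ] w 0.0554 gf 22.0
shift [ 0.025 -0.016  0.096] turn [ 0.0007  0.0001 -0.0008]
```

```bash
python3 -m creep '{"translation":[[0.02,-0.01,0.04],[0,0,0.02],[0,0,0],[0,0,0]],"turn":[[0,0,0],[0,0,0],[0,0,0],[0,0,0]],"grip":[0.5,0.5,0.5,0.5]}' >/dev/null
python3 go.py 0.5865 -0.1768 0.0465
```

```text
t 25.6 pos [ 0.586  -0.1771  0.0481] rot [-180.    0.   76.] F [ 0.  -0.6 -3.5] w 0.0554 gf 22.0
shift [0.006 0.005 0.02 ] turn [-0.      0.     -0.0008]
```

```bash
python3 -m creep '{"translation":[[0,0,0.01],[0,0,0.01],[0,0,0.01],[0,0,0],[0,0,0]],"turn":[[0,0,0],[0,0,0],[0,0,0],[0,0,0],[0,0,0]],"grip":[0.5,0.5,0.5,0.5,0.5]}' >/dev/null
python3 go.py 0.5865 -0.1768 0.0465
```

```text
t 26.23 pos [ 0.586  -0.1772  0.0466] rot [1.7999e+02 3.0000e-02 7.6000e+01] F [-3.5  0.2  6.3] w 0.0556 gf 22.0
shift [0.006 0.005 0.001] turn [ 0.      0.0002 -0.0008]
```

Contact: Fz is up to 6.3 N. I'll release, lift and check from the top camera.

```bash
python3 -m creep '{"translation":[[0,0,0],[0,0,0],[0,0,0],[0,0,0],[0,0,-0.2]],"turn":[[0,0,0],[0,0,0],[0,0,0],[0,0,0],[0,0,0]],"grip":[0.7,0.8,0.9,1,1]}' >/dev/null
python3 -m creep '{"translation":[[0,0,-0.5],[0,0,-0.6],[0,-0.6,-0.4],[0,-0.6,0],[0,-0.6,0]],"turn":[[0,0,0],[0,0,0],[0,0,0],[0,0,0],[0,0,0]],"grip":[1,1,1,1,1]}' >/dev/null
python3 -m creep '{"translation":[[-0.4,-0.4,0],[-0.6,0,0],[-0.6,0,0],[-0.6,0,0],[0,0,0]],"turn":[[0,0,0],[0,0,0],[0,0,0],[0,0,0],[0,0,0]],"grip":[1,1,1,1,1]}'
python3 - <<'E'
from h import *; from cell import env
c=env.read_camera("top"); cv2.imwrite('pics/top1.png',c["frame"][:,:,::-1]); z=cloud(c)[...,2]
R,o=pose(c)
for n,d,h in[("t40",(.6507,.0835),.04),("t52",(.6293,-.0037),.052),("t64",(.6078,-.0911),.064),("t76",(.5861,-.1785),.076)]:
    q=c["K"]@(R@(np.array([*d,h+.015])-o)); u,v=np.round(q[:2]/q[2]).astype(int)
    m=np.zeros(z.shape,np.uint8); w=(slice(v-25,v+25),slice(u-25,u+25)); m[w]=(z[w]>h+.007)&(z[w]<h+.03)
    _,l,s,ce=cv2.connectedComponentsWithStats(m); k=1+np.argmax(s[1:,4])
    print(n,(u,v),"offset mm",((cast(c,ce[k],h+.015)[:2]-d)*1000).round(1),"top z",np.nanpercentile(z[l==k],[50]).round(3))
E
```

```text
time_s: 28.1
tool_pos: [0.3712, -0.309, 0.1827]
tool_rot: [179.9, 0.1, 75.6]
force: [0.1, 0.5, 0.5]
grip_width: 0.0871
grasp_force: 0.0
t40 (np.int64(261), np.int64(136)) offset mm [ 0.4 -1.2] top z [0.055]
t52 (np.int64(314), np.int64(147)) offset mm [-0.9 -2.4] top z [0.067]
t64 (np.int64(370), np.int64(159)) offset mm [0.5 0.6] top z [0.079]
t76 (np.int64(429), np.int64(171)) offset mm [0. 2.] top z [0.091]
```

View pics/top1.png

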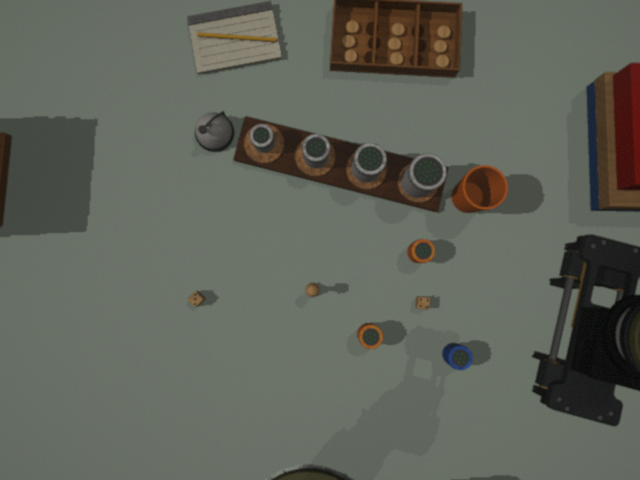

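All four tins stand in order on their discs, with lids at (261,136), (314,147), (370,159) and (429,171), each within 3 mm of its disc's centre. The bell at (213,131) and the cup at (480,190) haven't moved, and the arm is clear.

```bash
python3 -c "
from cell import env
print(env.sign_off())"
```

```text
the job is handed in; nothing more can be done
None
```

The four tins stand upright in size order from bell to dice cup, each measured within 3 mm of its disc's centre, the bell and cup show no movement in the top view, and the job was handed in at about 28 s; no verdict was returned.

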